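# Fit a battery pack under the deck of a bench amplifier

## Task

Lift the loose cover off the amplifier's loading well by its knob and lay it flat on the blue mat. Pick up the battery pack by its red handle, lower it gently into the well and slide it under the deck, the handle running along the slot, until it is fully home against the rear wall, without dropping, jamming or ramming it. Then put the cover back so that it sits flat in place over the well, and leave the other things on the bench where they are.

Things in the scene. Friction and masses are not known exactly. Their poses are not given: they have to be found in the camera images.
- amplifier: Fixed grey amplifier, 270 (x) x 165 mm, rim 58 mm high. Origin: on the bench, on the centre line of its battery bay; x runs along the bay to the rear, z up. The bay is a straight channel inside: x -130 to +130, y -35 to +35, black floor at z 6 mm; walls 5 mm thick. It is open on top from x -130 to +10 (loading well), decked over behind that. Beside it (y +40 to +125) electronics, up to rim height.
- well (a point): Centre of the loading well's mouth (140 x 70 mm), at rim height; axes as the amplifier's. The cover's origin is here when the cover is on, its x axis along the amplifier's x.
- slot (a point): Front edge of the dark steel deck that roofs the rear of the bay (amplifier x +10 to +130; top at z 58 mm, underside at 53 mm), in the middle of the mouth of its slot, on the deck's top. The slot is 24 mm wide (y -12 to +12), open to the well and runs 85 mm to the rear. Axes as the amplifier's.
- home (a point): On the bay floor under the deck: the pack's origin is here (amplifier x +75, z +6 mm) when the pack is fully home, its end touching the rear wall. Axes as the amplifier's; the pack's long side lies along x.
- cover: Loose aluminium cover plate, 152 (x) x 80 (y) x 4 mm, 150 g. Origin: centre of the plate's underside, z up. Under the plate is a locating block 130 x 61 x 6 mm that drops into the 140 x 70 mm well. On top, in the middle, a black oblong knob 34 (x) x 18 (y) mm wide, between 10 and 36 mm above the origin, on a thin stem. A half turn about z makes no difference.
- pack: Battery pack: black cradle with four yellow-green cells lying across it, 110 (x) x 60 (y) x 40 (z) mm, about 300 g. Origin: centre of its underside, z up. In the middle of its top stands a red upright handle 24 (x) x 14 (y) mm, from 38 to 100 mm above the origin; only the part more than 53 mm up stays above the deck once the pack is in the bay. A half turn about z makes no difference.
- mat: Blue mat, fixed, 180 (x) x 130 (y) x 3 mm thick. Origin: centre of its underside. The pack starts on one side of the amplifier and the mat lies on the other.
- screwdriver: Bystander: screwdriver with orange handle, 170 mm long, lying on the bench. Origin at its underside.
- meter: Bystander: dark meter box 70 x 90 x 85 mm with a white dial. Origin: centre of its underside.
- jar: Bystander: amber jar with black cap, 60 mm in diameter, 80 mm high. Origin: centre of its underside.
Mind the look-alikes: they are no part of the job. There is more than one size of the mat; the one meant has the size given above.

How it is judged:
On the way, in this order (a step that is already met when the one before it is completed fails the run):
1. the cover lies flat on the mat, its centre over the mat, released (x of cover in the frame of mat between -0.09 and 0.09 m and y of cover in the frame of mat between -0.065 and 0.065 m and height (world z) of cover below 0.014 m and angle between cover's own z axis and vertical below 0.1 rad and contact force between the fingers and cover below 0.1 N), for 0.2 s.
2. the pack is down in the loading well, in line with the bay and not yet home (x of pack in the frame of amplifier between -0.08 and 0.04 m and y of pack in the frame of amplifier between -0.012 and 0.012 m and z of pack in the frame of amplifier below 0.016 m), for 0.1 s.
3. the pack is fully home under the deck and the handle released (x of pack in the frame of amplifier between 0.07 and 0.08 m and y of pack in the frame of amplifier between -0.009 and 0.009 m and z of pack in the frame of amplifier between 0 and 0.01 m and angle between pack's own z axis and vertical below 0.1 rad and contact force between the fingers and pack below 0.1 N), for 0.2 s.
4. the cover is back in place over the well (x of cover in the frame of amplifier between -0.07 and -0.05 m and y of cover in the frame of amplifier between -0.009 and 0.009 m and z of cover in the frame of amplifier between 0.054 and 0.0615 m and angle between cover's own z axis and vertical below 0.1 rad and angle between the x axis of cover and the x axis of amplifier, either way round below 0.15 rad), for 0.2 s.
At the end, for the whole second after the job is handed in: The pack stands level on the bay floor under the deck, within 5 mm of touching the rear wall; the cover sits flat over the loading well with its locating block down inside (within 10 mm along and 9 mm across the bay, 3.5 mm in height, 0.15 rad in direction); both are released and at rest (all of step 3 and all of step 4 and linear speed of each of pack, cover below 0.02 m/s and contact force between the fingers and cover below 0.1 N).
It fails at once if the pack is dropped or rammed: it strikes the amplifier with more than 60 N (contact force between pack and amplifier above 60 N).
It fails at once if the screwdriver is moved more than 25 mm (distance of screwdriver from where it was at the start of the episode above 0.025 m).
It fails at once if the meter is moved more than 25 mm (distance of meter from where it was at the start of the episode above 0.025 m).
It fails at once if the jar is moved more than 25 mm (distance of jar from where it was at the start of the episode above 0.025 m).
It also fails if it takes over 72 s, if anything falls off the work surface, if the arm or the gripper's body presses on something with over 40 N, if the wrist force passes 120 N, or if a joint passes its speed limit or range.

## Robot

A 6-joint arm with a two-finger parallel gripper is mounted at the origin on the work surface. World frame = base frame: x ahead of the robot, y to its left, z up, the work surface at z = 0. Lengths are in m, angles in rad, forces in N, time in s.
With the tool pointing down it reaches from about 0.35 to 0.975 m from the base axis. Payload 4.9 kg.
Tool frame: the origin (TCP) lies midway between the tips of the shut fingers; the grasp point (between the pads) lies ctrl.grip_depth behind it (ctrl.grip_depth is the distance from the TCP to the grasp point, in m); y points along the fingers, z is the direction in which the jaws open and shut, and the axes are right-handed (so a half turn about y gives the same grasp; the last joint's range is limited). The gripper opens to 85 mm and grips with 20 to 120 N. Pads are 22 mm wide; open, the fingers measure 114 mm over their backs; the gripper's body (76 mm by 85 mm) begins 54 mm behind the grasp point. The pads swing forward as they close: fully open they stand 13 mm farther back than shut.
Start: joints at [1.047, 0.053, 1.613, -0, 1.476, -0.119], TCP at [0.246, 0.574, 0.231] pointing down, gripper open.
Joint ranges: [-3.01, 3.01], [-1.01, 2.22], [0.06, 2.58], [-1.02, 4.17], [0.09, 2.62], [-3.14, 3.14]. Speed limits (rad/s): [2.57, 2.57, 3.14, 3.14, 3.14, 3.14].

## Interface

Orientations are given as a rotation vector (axis times angle).
In Python, from station import ctrl gives the robot as it stands.
- The arm moves only by the tool jog_arm, never from a script. Its argument "moves" is a list of rows, each a list of 6 numbers: the shift along the tool's x, y, z in mm, then the turn, a rotation vector about the tool's x, y, z in rad. In form: [[x, y, z, wx, wy, wz], ...]. A call has 1 to 12 rows; each row shifts and turns the commanded pose from where the row before left it, along the tool's axes as they then stand; what a row does not reach is not made up. A row lasts 1/10 s, in which the tool goes at most 50 mm and 8.59 degrees, less where a joint would pass 70% of its speed; a pose out of reach is approached as far as the arm can. A call is refused whole if a number of a shift passes 50 or a number of a turn 0.15, either way. A call with a gripper value outside its range is refused whole. "grip" is the finger opening in mm, from 0 to 85.4, set as the call begins (left out, the last holds). The fingers move at their own pace and stop on an object; "grip_force" is the grip in N (left out, the last holds). Time passes only in rows, so rows that do not move let the fingers close. It gives the time, the measured TCP pose, the force and the opening at its end, in the units of the state.
- ctrl.get_obs(): the state, without advancing time (a new reading comes with each control period).
- ctrl.get_image(name): name is "side" or "top"; returns the picture (480x640x3 uint8, red, green, blue); there is no depth.
- ctrl.camera_params(name): a dict with "fx", "fy", "cx", "cy" (pixels), "D" ([k1, k2, p1, p2, k3] as OpenCV has them; the pictures are not rectified), "pose" (4x4, takes a point from camera to world coordinates). Camera axes: x right, y up, looking along -z (the intrinsics and any distortion apply to the point x, -y, -z); pixel columns grow to the right and rows downward; lengths in m; the calibration is good to about 2 mm. A picture is of the moment at which its call begins. camera_params takes no time and is no camera call.
- ctrl.finish_job(): hands the job in, once; it reports no verdict.
The state is a dict: "t": time; "q": joint angles; "dq": joint speeds; "effort": joint torques, N m; "tool_pos": TCP position; "tool_rot": TCP orientation; "contact_force": force on the tool from outside, world axes, zero at the start; "wrist_torque": the same for the moment, N m; "opening": finger opening in m.
Only numpy, scipy, OpenCV 4.12 (cv2) and the standard library are available. Lean on these libraries where they do the work, as an engineer would, in place of code of your own. Each camera call takes 0.05 s, during which the arm holds its last target. There are 200 camera calls.

## Working session

There is one attempt and no reset: what is moved stays moved. The work goes in short steps, Python scripts to look and compute and a tool call to move; the robot and the scene stay as the last step left them, time stands still between calls to the robot, and variables do not carry over. Pictures are saved under pics/ and viewed, about 8 in all and at most 12, crops included, and the job is handed in when it is done.

Besides the shell and the picture viewer there is one more tool, called after "Call:" as name(argument=value, ...) on one line, values as JSON. jog_arm: Moves the arm, as the interface text tells. Its arguments: {"type":"object","properties":{"moves":{"type":"array","items":{"type":"array","items":{"type":"number"}}},"grip":{"type":"number"},"grip_force":{"type":"number"}},"required":["moves"]}

```bash
ls; mkdir -p pics
cat > h.py <<'E'
import numpy as np, cv2
from station import ctrl
from scipy.spatial.transform import Rotation as R
def shot(n,f):
    im=ctrl.get_image(n); cv2.imwrite(f'pics/{f}.png',im[:,:,::-1]); return im
def ray(n,px):
    p=ctrl.camera_params(n);K=np.array([[p['fx'],0,p['cx']],[0,p['fy'],p['cy']],[0,0,1.]])
    u=cv2.undistortPoints(np.array(px,float).reshape(-1,1,2),K,np.array(p['D'],float)).reshape(-1,2)
    T=np.array(p['pose']); d=np.c_[u[:,0],-u[:,1],-np.ones(len(u))]@T[:3,:3].T
    return T[:3,3],d
def plane(n,px,z):
    o,d=ray(n,px); return o+d*((z-o[2])/d[:,2])[:,None]
def proj(n,P):
    p=ctrl.camera_params(n);T=np.array(p['pose']);K=np.array([[p['fx'],0,p['cx']],[0,p['fy'],p['cy']],[0,0,1.]])
    c=(np.array(P,float).reshape(-1,3)-T[:3,3])@T[:3,:3]; c=c*[1,-1,-1]
    return cv2.projectPoints(c,np.zeros(3),np.zeros(3),K,np.array(p['D'],float))[0].reshape(-1,2)
E
python3 - <<'E'
from h import *
a=shot('top','t0');b=shot('side','s0')
o=ctrl.get_obs();print(o);print(R.from_rotvec(o['tool_rot']).as_matrix().round(3), ctrl.grip_depth)
for n in('top','side'):
  p=ctrl.camera_params(n);print(n,np.round(p['pose'],3).tolist(),p['fx'],p['D'])
E
```

```text
pics
{'t': 0.1, 'q': array([ 1.04703418e+00,  5.33065900e-02,  1.61414683e+00,  2.27207640e-05,
        1.47601842e+00, -1.19010378e-01]), 'dq': array([-0.00069563, -0.00119781, -0.00276366, -0.00096818,  0.00087398,
       -0.00047325]), 'effort': array([ 1.11659043e-03, -3.94899702e+01, -3.71365857e+01, -1.08859313e-04,
        3.79124001e-03,  3.44860268e-05]), 'tool_pos': array([0.24583494, 0.57400867, 0.2301821 ]), 'tool_rot': array([-1.54915856,  0.3180635 , -0.31709171]), 'contact_force': array([ 0.2727624 , -0.41160197,  1.19557021]), 'wrist_torque': array([-0.0320808 , -0.04854603, -0.0230841 ]), 'opening': 0.08544853504147601}
[[ 0.919 -0.001  0.394]
 [-0.394 -0.002  0.919]
 [-0.    -1.    -0.002]] 0.0187
top [[-0.018, 0.999, -0.044, 0.507], [-1.0, -0.018, 0.006, -0.142], [0.005, 0.044, 0.999, 1.771], [0.0, 0.0, 0.0, 1.0]] 617.2186555868917 [0.01562705 0.         0.         0.         0.        ]
side [[0.857, 0.354, -0.375, 0.162], [-0.516, 0.59, -0.622, -0.842], [0.001, 0.726, 0.688, 0.849], [0.0, 0.0, 0.0, 1.0]] 452.90046937448926 [-0.06411673  0.          0.          0.          0.        ]
```

View pics/t0.png

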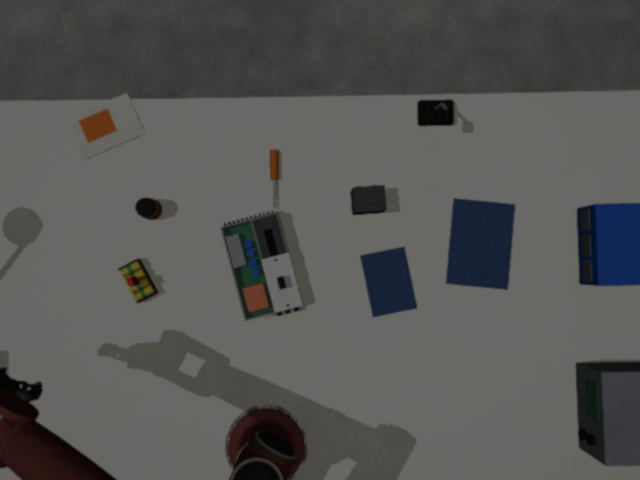

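View pics/s0.png

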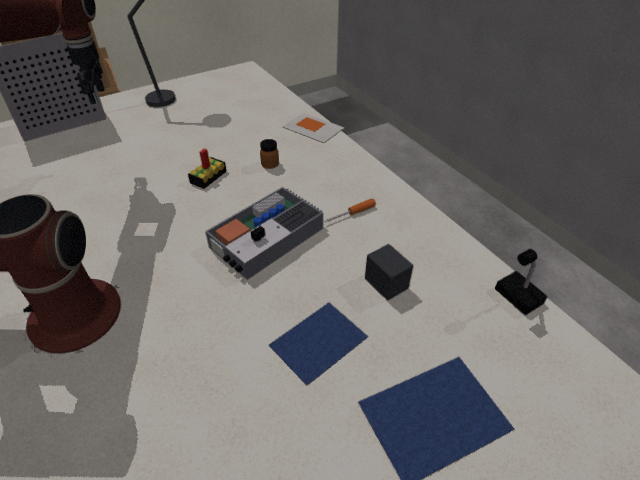

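Top view: the amplifier is at about (262,263), with the cover and knob at (282,283). The pack is at (138,281) with its red handle, and the jar at (148,208). The screwdriver is at (275,178) and the meter at (368,200).

Things that could be mistaken for the targets:
- **Mat:** small (388,281) or large (481,243). I'll choose by measured size.
- **Knob:** cover knob (282,283) or joystick (435,112).
- **Red handle:** pack handle (132,281), orange patch on the amplifier (256,297), orange card (98,125) or screwdriver handle (275,165).

Next I measure them and take one close crop.

```bash
cat > m.py <<'E'
from h import *
im=cv2.imread('pics/t0.png'); hsv=cv2.cvtColor(im,cv2.COLOR_BGR2HSV)
def rect(mask,z,tag,x0,x1,y0,y1):
    m=np.zeros_like(mask);m[y0:y1,x0:x1]=mask[y0:y1,x0:x1]
    c=max(cv2.findContours(m,cv2.RETR_EXTERNAL,cv2.CHAIN_APPROX_NONE)[0],key=cv2.contourArea)
    P=plane('top',c.reshape(-1,2),z)[:,:2]
    r=cv2.minAreaRect((P*1000).astype(np.float32)); print(tag,np.round(r[0],1),np.round(r[1],1),round(r[2],1),'px',c.reshape(-1,2).mean(0).round(1)); return r
blue=cv2.inRange(hsv,(100,80,30),(130,255,255))
rect(blue,.003,'matS',350,425,235,325); rect(blue,.003,'matL',430,530,190,300)
lo=cv2.inRange(hsv,(0,0,130),(180,60,255))
E
python3 - <<'E'
exec(open('m.py').read())
s=cv2.imread('pics/s0.png')
A=cv2.resize(im[205:325,110:310],(800,480),interpolation=cv2.INTER_CUBIC)
A=np.clip(A.astype(float)*1.5,0,255).astype(np.uint8)
cv2.imwrite('pics/c1.png',A)
B=cv2.resize(s[140:280,180:330],(600,560),interpolation=cv2.INTER_CUBIC);cv2.imwrite('pics/c2.png',np.clip(B*1.3,0,255).astype(np.uint8))
E
```

```text
matS [ 456.2 -358. ] [175.1 124.8] 10.4 px [388.2 281.3]
matL [ 560.1 -623.9] [173.  241.8] 83.3 px [480.2 243.6]
```

View pics/c1.png

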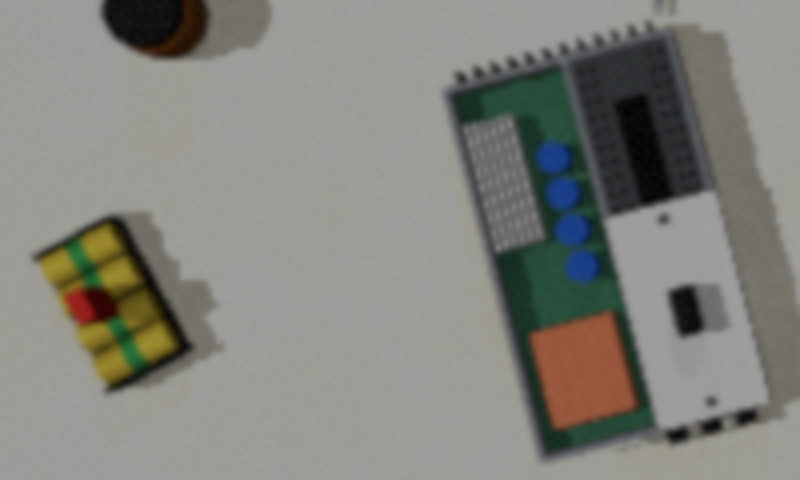

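View pics/c2.png

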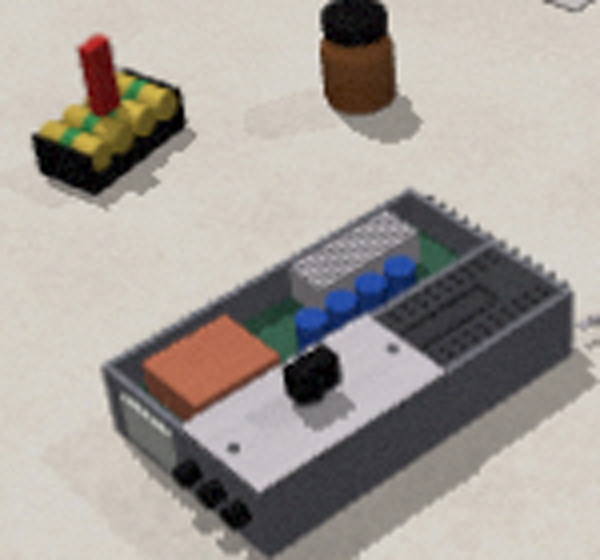

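The crops confirm the choice: the pack with its red handle, the cover with its black knob, and the slot to the rear (up in the image). The small mat measures 175x125 mm, so it is the right one. Now the refined poses.

```bash
cat > m2.py <<'E'
from h import *
f=lambda L:[(110+u/4-.375,205+v/4-.375) for u,v in L]
def yaw(a,b): d=b-a;return np.degrees(np.arctan2(d[1],d[0])),np.linalg.norm(d[:2])*1000
# hand-read crop corners (rough), amp rim z=.058
A=plane('top',f([(543,458),(447,90),(672,28)]),.058);print('amp',(A*1000).round(1).tolist(),yaw(A[0],A[1]),yaw(A[2],A[1]))
C=plane('top',f([(608,215),(712,190),(768,402),(652,430)]),.062);print('cov',(C.mean(0)*1000).round(1),yaw(C[3],C[0]),yaw(C[2],C[1]),yaw(C[1],C[0]))
K=plane('top',f([(669,289),(691,286)]),.094)
im=cv2.imread('pics/t0.png');g=cv2.cvtColor(im,cv2.COLOR_BGR2GRAY);hsv=cv2.cvtColor(im,cv2.COLOR_BGR2HSV)
def blob(mask,x0,x1,y0,y1,z,tag,n='top'):
    m=np.zeros_like(mask);m[y0:y1,x0:x1]=mask[y0:y1,x0:x1]
    N,l,s,c=cv2.connectedComponentsWithStats(m);i=1+s[1:,4].argmax()
    cn=max(cv2.findContours((l==i).astype(np.uint8),0,1)[0],key=cv2.contourArea)
    P=plane(n,cn.reshape(-1,2),z);r=cv2.minAreaRect((P[:,:2]*1000).astype(np.float32))
    print(tag,'px',c[i].round(2),s[i,4],'world',(plane(n,[c[i]],z)[0]*1000).round(1),'rect',np.round(r[0],1),np.round(r[1],1),round(r[2],1));return c[i]
blob((g>115).astype(np.uint8),260,304,250,318,.062,'cover')
blob((g<45).astype(np.uint8),272,290,270,295,.085,'knob')
blob((g<30).astype(np.uint8),258,282,222,258,.053,'slot')
red=cv2.inRange(hsv,(0,180,40),(5,255,255))|cv2.inRange(hsv,(174,150,40),(180,255,255))
kt=blob(red,115,160,255,310,.1,'handle')
P=plane('top',f([(35,257),(118,215),(188,348),(108,390)]),.03);print('pack@.03',(P*1000).round(1).tolist(),yaw(P[2],P[1]),yaw(P[3],P[0]),yaw(P[1],P[0]),P.mean(0))
s=cv2.imread('pics/s0.png');sh=cv2.cvtColor(s,cv2.COLOR_BGR2HSV);sg=cv2.cvtColor(s,cv2.COLOR_BGR2GRAY)
# side handle top centre
T=[(180+94/4-.4,140+42/4-.4)];print('handle top side',plane('side',T,.1)*1000)
print('handle top top',plane('top',f([(75,307)]),.1)*1000)
kn=[(180+311/4-.4,140+377/4-.4)];print('knob centre side',plane('side',kn,.081)*1000)
E
python3 m2.py
```

```text
amp [[361.1, 45.5, 58.0], [616.6, 108.8, 58.0], [657.0, -48.0, 58.0]] (np.float64(13.906554440503381), np.float64(263.1816572812226)) (np.float64(104.44981668815657), np.float64(161.9056301032925))
cov [461.9 -54.1  62. ] (np.float64(10.741929006787), np.float64(151.19761388050603)) (np.float64(13.860068602020222), np.float64(151.22311082844274)) (np.float64(102.4819870069488), np.float64(73.91046160604019))Traceback (most recent call last):
  File "m2.py", line 15, in <module>
    blob((g>115).astype(np.uint8),260,304,250,318,.062,'cover')
    ~~~~^^^^^^^^^^^^^^^^^^^^^^^^^^^^^^^^^^^^^^^^^^^^^^^^^^^^^^^
  File "m2.py", line 11, in blob
    N,l,s,c=cv2.connectedComponentsWithStats(m);i=1+s[1:,4].argmax()
                                                    ~~~~~~~~~~~~~~^^
ValueError: attempt to get argmax of an empty sequence
```

```bash
sed -i 's/^blob((g>115).*$/print(g[270,285],g[298,284],g[310,310],g[240,275])\nblob((g>85).astype(np.uint8),262,300,254,313,.062,"cover")/' m2.py; python3 m2.py
```

```text
amp [[361.1, 45.5, 58.0], [616.6, 108.8, 58.0], [657.0, -48.0, 58.0]] (np.float64(13.906554440503381), np.float64(263.1816572812226)) (np.float64(104.44981668815657), np.float64(161.9056301032925))
cov [461.9 -54.1  62. ] (np.float64(10.741929006787), np.float64(151.19761388050603)) (np.float64(13.860068602020222), np.float64(151.22311082844274)) (np.float64(102.4819870069488), np.float64(73.91046160604019))
103 102 104 29
cover px [280.93 282.04] 1342 world [461.5 -54.3  62. ] rect [461.3 -55.5] [150.   78.5] 13.7
knob px [281.31 282.25] 72 world [461.5 -56.5  85. ] rect [461.7 -56.5] [30.3 17.2] 13.1
slot px [270.6  239.73] 394 world [579.3 -26.9  53. ] rect [581.1 -24. ] [89.3 60.7] 13.1
handle px [130.43 281.18] 40 world [472.4 348.8 100. ] rect [472.1 348.9] [21.8 13.1] 26.1
pack@.03 [[506.1, 402.9, 30.0], [534.5, 344.7, 30.0], [440.3, 296.3, 30.0], [412.1, 352.3, 30.0]] (np.float64(27.217394359610037), np.float64(105.87461581488527)) (np.float64(28.278192169849525), np.float64(106.75597695347521)) (np.float64(116.01792213524367), np.float64(64.73319033967556)) [0.47324238 0.34904177 0.03      ]
handle top side [[472.56147856 356.04499004 100.        ]]
handle top top [[472.01122166 354.29226176 100.        ]]
knob centre side [[460.07535188 -52.76670514  81.        ]]
```

Targets: knob at (461.3, -55.5) with yaw about 13.7°, handle at (472, 352) with yaw about 27°, mat at (456, -358) with yaw 10.4°. I turn the tool in line with the amplifier, then travel.

Call:
jog_arm(moves=[[0, 0, 0, 0, -0.128, 0], [0, 0, 0, 0, -0.128, 0], [0, 0, 0, 0, -0.128, 0], [0, 0, 0, 0, -0.128, 0], [0, 0, 0, 0, -0.13, 0], [4, 0, -44, 0, 0, 0], [4, 0, -44, 0, 0, 0], [4, 0, -44, 0, 0, 0], [4, 0, -44, 0, 0, 0], [4, 0, -44, 0, 0, 0], [4, 0, -44, 0, 0, 0], [4, 0, -44, 0, 0, 0]], grip=50)

```text
t: 1.3
tool_pos: [0.3456, 0.2799, 0.2308]
tool_rot: [-1.563, -0.186, 0.187]
contact_force: [1.2, 0.3, 0.6]
opening: 0.0499
```

```bash
cat > go.py <<'E'
import sys
from h import *
# usage: go.py x y z(mm) yaw(deg of tool x)
x,y,z,w=map(float,sys.argv[1:5]);o=ctrl.get_obs();M=R.from_rotvec(o['tool_rot']).as_matrix()
c=np.degrees(np.arctan2(M[1,0],M[0,0]));Mt=R.from_euler('z',w,degrees=True).as_matrix()@np.array([[1,0,0],[0,0,1],[0,-1,0]])
p=o['tool_pos']*1000
print('t',round(o['t'],2),'tcp',p.round(1),'yaw',round(c,2),'f',o['contact_force'].round(1),'open',round(o['opening']*1000,1))
print('turn first (tool rotvec)',R.from_matrix(M.T@Mt).as_rotvec().round(3),'shift then',(Mt.T@(np.array([x,y,z])-p)).round(1),'shift in present axes',(M.T@(np.array([x,y,z])-p)).round(1))
E
python3 go.py 461.3 -55.5 68 13.7
```

```text
t 1.3 tcp [345.6 279.9 230.8] yaw 13.62 f [1.2 0.3 0.6] open 49.9
turn first (tool rotvec) [ 0.    -0.001 -0.   ] shift then [  32.9  162.8 -353.3] shift in present axes [  33.5  162.9 -353.2]
```

Call:
jog_arm(moves=[[4, 0, -44, 0, 0, 0], [4, 0, -44, 0, 0, 0], [4, 0, -44, 0, 0, 0], [4, 0, -44, 0, 0, 0], [4, 10, -44, 0, 0, 0], [4, 20, -44, 0, 0, 0], [4, 30, -44, 0, 0, 0], [4, 30, -38, 0, 0, 0], [0, 20, 0, 0, 0, 0], [0, 0, 0, 0, 0, 0], [0, 0, 0, 0, 0, 0]])

```text
t: 2.4
tool_pos: [0.4568, -0.0442, 0.123]
tool_rot: [-1.562, -0.185, 0.187]
contact_force: [-0.5, -0.6, 0.6]
opening: 0.0502
```

```bash
python3 go.py 461.3 -55.5 68 13.7
```

```text
t 2.4 tcp [456.8 -44.2 123. ] yaw 13.6 f [-0.5 -0.6  0.6] open 50.2
turn first (tool rotvec) [-0.001 -0.002 -0.001] shift then [  1.6  55.  -12. ] shift in present axes [  1.7  55.  -12.1]
```

Call:
jog_arm(moves=[[2, 10, -12, 0, 0, 0], [0, 15, 0, 0, 0, 0], [0, 15, 0, 0, 0, 0], [0, 10, 0, 0, 0, 0], [0, 5, 0, 0, 0, 0], [0, 0, 0, 0, 0, 0], [0, 0, 0, 0, 0, 0]])

```text
t: 3.1
tool_pos: [0.4626, -0.0557, 0.0689]
tool_rot: [-1.563, -0.187, 0.186]
contact_force: [-0.3, -0.5, 0.7]
opening: 0.0502
```

Call:
jog_arm(moves=[[0, 0, 0, 0, 0, 0], [0, 0, 0, 0, 0, 0], [0, 0, 0, 0, 0, 0], [0, 0, 0, 0, 0, 0], [0, 0, 0, 0, 0, 0], [0, 0, 0, 0, 0, 0]], grip=0, grip_force=50)

```text
t: 3.7
tool_pos: [0.4626, -0.0558, 0.0691]
tool_rot: [-1.563, -0.187, 0.185]
contact_force: [-0.7, 0.8, 5.0]
opening: 0.0172
```

```bash
python3 go.py 461.3 -55.5 68 13.7
```

```text
t 3.7 tcp [462.6 -55.8  69.1] yaw 13.59 f [-0.7  0.8  5. ] open 17.2
turn first (tool rotvec) [ 0.001 -0.002  0.001] shift then [-1.2  1.1  0.6] shift in present axes [-1.2  1.1  0.6]
```

Call:
jog_arm(moves=[[0, -5, 0, 0, 0, 0], [0, -15, 0, 0, 0, 0], [0, -30, 0, 0, 0, 0], [0, -20, 0, 0, 0, 0], [-10, 0, -36, 0, 0, 0], [-10, 0, -36, 0, 0, 0], [-10, 0, -36, 0, 0, 0], [-10, 0, -36, 0, 0, 0], [-10, 0, -36, 0, 0, 0], [-10, 0, -36, 0, 0, 0], [-10, 0, -36, 0, 0, 0], [-8, 0, -36, 0, 0, 0]])

```text
t: 4.9
tool_pos: [0.4527, -0.3548, 0.1369]
tool_rot: [-1.561, -0.185, 0.187]
contact_force: [0.3, -0.3, -2.1]
opening: 0.0173
```

Call:
jog_arm(moves=[[0, 20, 0, 0, 0, 0], [0, 30, 0, 0, 0, 0], [0, 30, 0, 0, 0, 0], [0, 20, 0, 0, 0, 0], [0, 10, 0, 0, 0, 0], [0, 0, 0, 0, 0, 0], [0, 0, 0, 0, 0, 0]])

```text
t: 5.6
tool_pos: [0.4542, -0.3542, 0.0288]
tool_rot: [-1.563, -0.187, 0.186]
contact_force: [-0.2, 0.0, -0.4]
opening: 0.0172
```

```bash
python3 go.py 456 -358 20 13.6; python3 -c "
from h import *
s=shot('side','s1');t=shot('top','t1');cv2.imwrite('pics/v1.png',np.hstack([cv2.resize(s[200:400,180:430],(500,400)),cv2.resize(t[200:350,210:430],(440,300))[:300,:300].repeat(1,0) if 0 else np.vstack([cv2.resize(t[200:350,240:430],(300,237)),np.zeros((163,300,3),np.uint8)])])[:,:,::-1])"
```

```text
t 5.6 tcp [ 454.2 -354.2   28.8] yaw 13.6 f [-0.2  0.  -0.4] open 17.2
turn first (tool rotvec) [ 0.001 -0.     0.   ] shift then [ 0.9  8.8 -4.1] shift in present axes [ 0.9  8.8 -4.1]
```

View pics/v1.png

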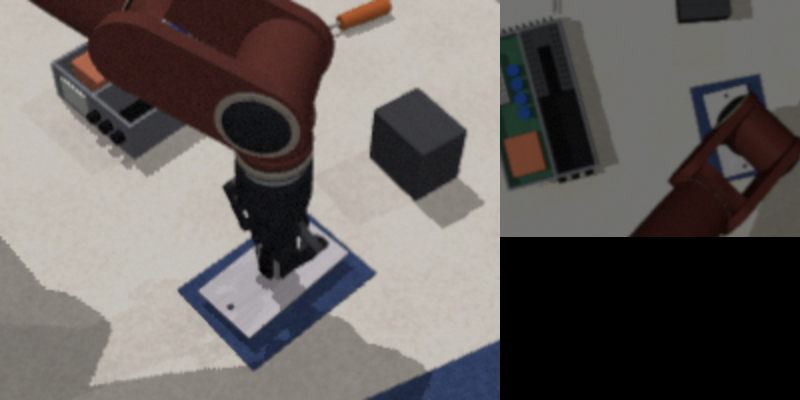

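The picture shows the cover held level, just above the middle of the small mat, and the well open. I lower the last 9 mm and release.

Call:
jog_arm(moves=[[0, 4, -2, 0, 0, 0], [0, 3, -2, 0, 0, 0], [0, 1, 0, 0, 0, 0], [0, 1, 0, 0, 0, 0], [0, 0, 0, 0, 0, 0], [0, 0, 0, 0, 0, 0]])

```text
t: 6.3
tool_pos: [0.4549, -0.3581, 0.0201]
tool_rot: [-1.563, -0.186, 0.186]
contact_force: [-3.6, 1.4, 5.8]
opening: 0.0171
```

```bash
python3 go.py 456 -358 20 13.6
```

```text
t 6.3 tcp [ 454.9 -358.1   20.1] yaw 13.6 f [-3.6  1.4  5.8] open 17.1
turn first (tool rotvec) [ 0. -0. -0.] shift then [ 1.1  0.1 -0.2] shift in present axes [ 1.1  0.1 -0.2]
```

Call:
jog_arm(moves=[[0, 0, 0, 0, 0, 0], [0, 0, 0, 0, 0, 0], [0, 0, 0, 0, 0, 0], [0, 0, 0, 0, 0, 0], [0, -3, 0, 0, 0, 0], [0, -15, 0, 0, 0, 0], [0, -35, 0, 0, 0, 0], [0, -45, 0, 0, 0, 0], [0, -40, 0, 0, 0, 0], [0, -10, 0, 0, -0.117, 0], [0, 0, 0, 0, -0.117, 0], [0, 0, 0, 0, 0, 0]], grip=50)

```text
t: 7.5
tool_pos: [0.4553, -0.3583, 0.1695]
tool_rot: [-1.542, -0.371, 0.368]
contact_force: [-0.7, 0.1, 0.4]
opening: 0.0498
```

```bash
python3 go.py 472 352 63 27
python3 - <<'E'
from h import *
t=shot('top','t2');g=cv2.cvtColor(t,cv2.COLOR_RGB2GRAY);hsv=cv2.cvtColor(t,cv2.COLOR_RGB2HSV)
# handle side-on check: list red pixels
red=cv2.inRange(hsv,(0,150,30),(5,255,255))|cv2.inRange(hsv,(174,150,30),(180,255,255))
ys,xs=np.nonzero(red[255:310,115:160]);print(list(zip(xs+115,ys+255,hsv[ys+255,xs+115,2])))
E
```

```text
t 7.5 tcp [ 455.3 -358.3  169.5] yaw 26.99 f [-0.7  0.1  0.4] open 49.8
turn first (tool rotvec) [ 0.003 -0.     0.001] shift then [337.3 106.5 625.3] shift in present axes [337.1 104.9 625.7]
[(np.int64(128), np.int64(278), np.uint8(107)), (np.int64(129), np.int64(278), np.uint8(106)), (np.int64(130), np.int64(278), np.uint8(91)), (np.int64(131), np.int64(278), np.uint8(61)), (np.int64(132), np.int64(278), np.uint8(39)), (np.int64(133), np.int64(278), np.uint8(37)), (np.int64(134), np.int64(278), np.uint8(37)), (np.int64(135), np.int64(278), np.uint8(37)), (np.int64(127), np.int64(279), np.uint8(109)), (np.int64(128), np.int64(279), np.uint8(111)), (np.int64(129), np.int64(279), np.uint8(108)), (np.int64(130), np.int64(279), np.uint8(99)), (np.int64(131), np.int64(279), np.uint8(78)), (np.int64(132), np.int64(279), np.uint8(49)), (np.int64(133), np.int64(279), np.uint8(37)), (np.int64(134), np.int64(279), np.uint8(36)), (np.int64(135), np.int64(279), np.uint8(37)), (np.int64(136), np.int64(279), np.uint8(36)), (np.int64(127), np.int64(280), np.uint8(108)), (np.int64(128), np.int64(2
[... 1453 characters left out ...]
6)), (np.int64(130), np.int64(283), np.uint8(108)), (np.int64(131), np.int64(283), np.uint8(109)), (np.int64(132), np.int64(283), np.uint8(100)), (np.int64(133), np.int64(283), np.uint8(77)), (np.int64(134), np.int64(283), np.uint8(49)), (np.int64(135), np.int64(283), np.uint8(38)), (np.int64(136), np.int64(283), np.uint8(39)), (np.int64(137), np.int64(283), np.uint8(36)), (np.int64(129), np.int64(284), np.uint8(104)), (np.int64(130), np.int64(284), np.uint8(108)), (np.int64(131), np.int64(284), np.uint8(105)), (np.int64(132), np.int64(284), np.uint8(92)), (np.int64(133), np.int64(284), np.uint8(70)), (np.int64(134), np.int64(284), np.uint8(48)), (np.int64(135), np.int64(284), np.uint8(42))]
```

Call:
jog_arm(moves=[[21, 0, 39, 0, 0, 0], [21, 0, 39, 0, 0, 0], [21, 0, 39, 0, 0, 0], [21, 0, 39, 0, 0, 0], [21, 0, 39, 0, 0, 0], [21, 0, 39, 0, 0, 0], [21, 0, 39, 0, 0, 0], [21, 0, 39, 0, 0, 0], [21, 0, 39, 0, 0, 0], [21, 0, 39, 0, 0, 0], [21, 0, 39, 0, 0, 0], [21, 0, 39, 0, 0, 0]])

```text
t: 8.75
tool_pos: [0.4663, 0.1754, 0.1671]
tool_rot: [-1.539, -0.367, 0.368]
contact_force: [0.3, -0.8, -0.4]
opening: 0.0498
```

Call:
jog_arm(moves=[[21, 0, 39, 0, 0, 0], [21, 0, 39, 0, 0, 0], [21, 0, 39, 0, 0, 0], [21, 0, 38, 0, 0, 0], [0, 20, 0, 0, 0, 0], [0, 10, 0, 0, 0, 0], [0, 0, 0, 0, 0, 0]])

```text
t: 9.45
tool_pos: [0.4696, 0.3486, 0.1343]
tool_rot: [-1.541, -0.364, 0.373]
contact_force: [0.0, -0.4, -0.7]
opening: 0.0498
```

```bash
python3 go.py 472.2 350.3 63 27; python3 -c "
from h import *
s=shot('side','s2');cv2.imwrite('pics/v2.png',cv2.resize(s[60:240,120:360],(800,600))[:,:,::-1])"
```

```text
t 9.45 tcp [469.6 348.6 134.3] yaw 26.92 f [ 0.  -0.4 -0.7] open 49.8
turn first (tool rotvec) [ 0.    -0.001 -0.006] shift then [ 3.  71.3  0.3] shift in present axes [ 3.4 71.3  0.3]
```

View pics/v2.png

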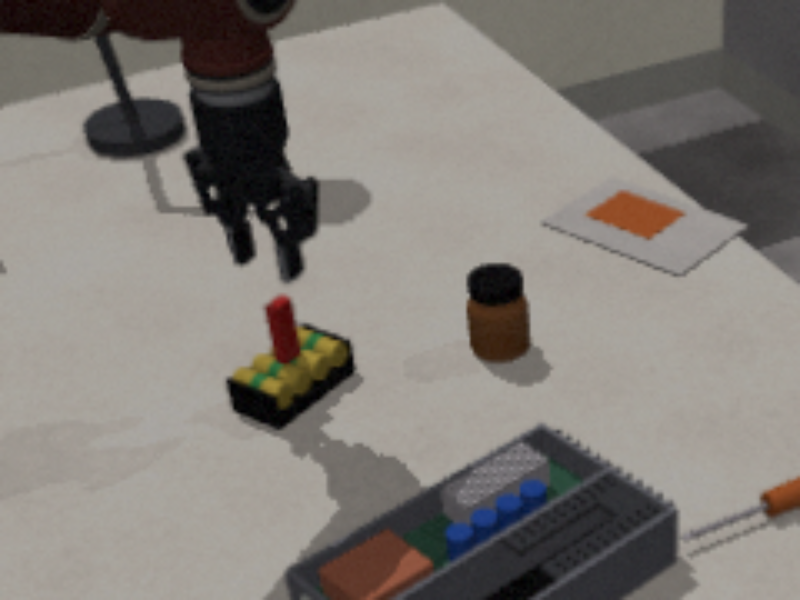

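The gripper stands above the pack, with the handle top at crop (280,300) and the fingertips around (265,258). I check the alignment by projecting.

Run:
```python
from h import *
f=lambda P:((proj('side',P)-[120,60])*800/240).round(0)
M=R.from_rotvec(ctrl.get_obs()['tool_rot']).as_matrix();p=ctrl.get_obs()['tool_pos']
print('tips',f([p+M[:,2]*.025-M[:,1]*.005,p-M[:,2]*.025-M[:,1]*.005]))
print('handle top, pred',f([[.4722,.3503,.1],[.4722,.3503,.04],[.473,.356,.1]]))
s=cv2.imread('pics/s2.png');h=cv2.cvtColor(s,cv2.COLOR_BGR2HSV)
m=cv2.inRange(h,(0,170,30),(6,255,255))|cv2.inRange(h,(174,170,30),(180,255,255));m[:, :190]=0;m[:,215:]=0;m[:145]=0;m[180:]=0
ys,xs=np.nonzero(m)
for y in sorted(set(ys)): print(y,xs[ys==y].min(),xs[ys==y].max())
```

```text
tips [[250. 258.]
 [291. 274.]]
handle top, pred [[279. 303.]
 [290. 358.]
 [277. 300.]]
150 202 206
151 202 206
152 200 206
153 200 206
154 201 207
155 201 207
156 201 207
157 201 207
158 201 207
159 202 208
160 202 208
161 202 208
162 202 208
163 202 208
164 203 209
165 203 209
166 203 208
167 203 207
168 204 206
```

Call:
jog_arm(moves=[[3, 15, 0, 0, 0, 0], [0, 15, 0, 0, 0, 0], [0, 15, 0, 0, 0, 0], [0, 15, 0, 0, 0, 0], [0, 10, 0, 0, 0, 0], [0, 0, 0, 0, 0, 0], [0, 0, 0, 0, 0, 0]])

```text
t: 10.2
tool_pos: [0.474, 0.3512, 0.067]
tool_rot: [-1.539, -0.369, 0.37]
contact_force: [0.2, -0.4, 0.8]
opening: 0.05
```

Call:
jog_arm(moves=[[0, 0, 0, 0, 0, 0], [0, 0, 0, 0, 0, 0], [0, 0, 0, 0, 0, 0], [0, 0, 0, 0, 0, 0], [0, 0, 0, 0, 0, 0], [0, 0, 0, 0, 0, 0], [0, 0, 0, 0, 0, 0]], grip=0, grip_force=60)

```text
t: 10.9
tool_pos: [0.4743, 0.3515, 0.0678]
tool_rot: [-1.539, -0.37, 0.369]
contact_force: [-1.2, 1.0, 3.6]
opening: 0.0131
```

```bash
python3 go.py 472.2 350.3 63 13.8
```

```text
t 10.9 tcp [474.3 351.5  67.8] yaw 27.0 f [-1.2  1.   3.6] open 13.1
turn first (tool rotvec) [-0.     0.23   0.001] shift then [-2.3  4.8 -0.7] shift in present axes [-2.4  4.8 -0.1]
```

Gripped at 13.1 mm opening. I lift it and turn it in line, and meanwhile refine the bay pose from the t2 picture, in which the well is open.

Call:
jog_arm(moves=[[0, -5, 0, 0, 0, 0], [0, -15, 0, 0, 0, 0], [0, -30, 0, 0, 0, 0], [0, -30, 0, 0, 0, 0], [0, -30, 0, 0, 0, 0], [0, 0, 0, 0, 0.115, 0], [0, 0, 0, 0, 0.115, 0], [0, 0, 0, 0, 0, 0], [0, 0, 0, 0, 0, 0]])

```text
t: 11.8
tool_pos: [0.4738, 0.3509, 0.1772]
tool_rot: [-1.563, -0.191, 0.191]
contact_force: [0.6, 0.9, -2.4]
opening: 0.0133
```

```bash
python3 go.py 461.2 -56.5 178 13.8
python3 - <<'E'
from h import *
t=cv2.imread('pics/t2.png');s=cv2.imread('pics/s2.png')
A=cv2.resize(t[205:325,215:310],(570,720)[:1]+(720,),interpolation=cv2.INTER_CUBIC)  # x6
A=np.clip(A*2.2,0,255).astype(np.uint8);cv2.imwrite('pics/v3.png',cv2.resize(A,(475,600)))
E
```

```text
t 11.8 tcp [473.8 350.9 177.2] yaw 13.95 f [ 0.6  0.9 -2.4] open 13.3
turn first (tool rotvec) [ 0.     0.003 -0.   ] shift then [-109.4   -0.8 -392.7] shift in present axes [-110.5   -0.7 -392.4]
```

View pics/v3.png

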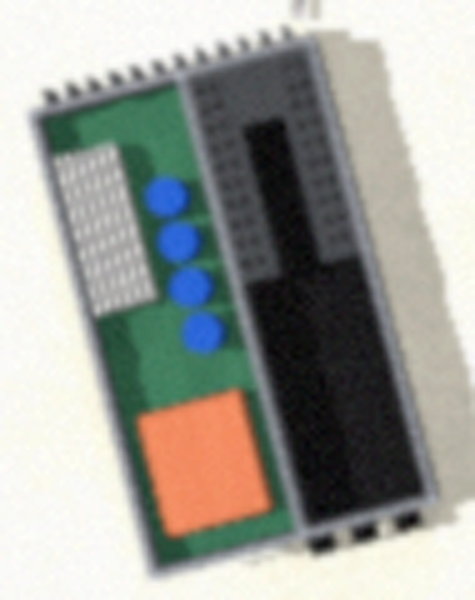

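The picture shows the open well, with the deck edge from (247,280) to (357,252), the slot centred on (266,122) to (303,268), and the rim corners. I fit the pose from these.

Run:
```python
from h import *
f=lambda L,z:plane('top',[(215+u/5-.4,205+v/5-.4) for u,v in L],z)[:,:2]*1000
img=np.vstack([f([(35,112),(318,38),(153,575),(435,500)],.058),f([(266,122),(303,268)],.058),f([(247,280),(357,252)],.058)])
mod=np.array([(135,125),(135,-40),(-135,125),(-135,-40),(95,0),(10,0),(10,35),(10,-35)],float)
M=mod.mean(0);I=img.mean(0);a=mod-M;b=img-I
th=np.arctan2((a[:,0]*b[:,1]-a[:,1]*b[:,0]).sum(),(a*b).sum());Rm=np.array([[np.cos(th),-np.sin(th)],[np.sin(th),np.cos(th)]])
o=I-Rm@M;print('yaw',np.degrees(th),'origin',o,'well',o+Rm@[-60,0],'home',o+Rm@[75,0]);print(((img-o)@Rm-mod).round(1).tolist())
t=cv2.imread('pics/t2.png')
# blue caps etc unnecessary; axis check via knob
k=np.array([462.6,-55.8])-o;print('knob in amp',Rm.T@k)
```

```text
yaw 13.565199448911356 origin [517.84047525 -42.10389609] well [459.51425668 -56.17699905] home [590.74824847 -24.51251739]
[[-3.4, -2.2], [-3.1, 0.5], [2.1, -2.3], [2.6, 1.9], [-1.1, 0.1], [0.2, 0.5], [1.6, -2.8], [1.2, 4.3]]
knob in amp [-56.9119119   -0.35728424]
```

Call:
jog_arm(moves=[[0, 0, -15, 0, 0.006, 0], [-11, 0, -35, 0, 0, 0], [-11, 0, -40, 0, 0, 0], [-11, 0, -40, 0, 0, 0], [-11, 0, -40, 0, 0, 0], [-11, 0, -40, 0, 0, 0], [-11, 0, -40, 0, 0, 0], [-11, 0, -40, 0, 0, 0], [-11, 0, -40, 0, 0, 0], [-11, 0, -35, 0, 0, 0], [-9, 0, -20, 0, 0, 0], [0, 0, -8, 0, 0, 0]])

```text
t: 13.0
tool_pos: [0.4598, -0.0586, 0.177]
tool_rot: [-1.564, -0.182, 0.183]
contact_force: [-0.4, 0.1, -2.4]
opening: 0.0133
```

Call:
jog_arm(moves=[[0, 0, 0, 0, 0, 0], [0, 0, 0, 0, 0, 0], [0, 15, 0, 0, 0, 0], [0, 15, 0, 0, 0, 0], [0, 0, 0, 0, 0, 0], [0, 0, 0, 0, 0, 0]])

```text
t: 13.6
tool_pos: [0.4599, -0.0554, 0.1457]
tool_rot: [-1.562, -0.183, 0.187]
contact_force: [0.1, -0.0, -3.2]
opening: 0.0131
```

```bash
python3 go.py 461.5 -56.2 75 13.6; python3 -c "
from h import *
s=shot('side','s4');cv2.imwrite('pics/v4.png',cv2.resize(s[150:290,190:350],(800,600)[:1]+(700,))[:600,:,::-1])"
```

```text
t 13.6 tcp [459.9 -55.4 145.7] yaw 13.53 f [ 0.1 -0.  -3.2] open 13.1
turn first (tool rotvec) [-0.001 -0.001 -0.002] shift then [ 1.4 70.7 -1.1] shift in present axes [ 1.6 70.7 -1.2]
```

View pics/v4.png

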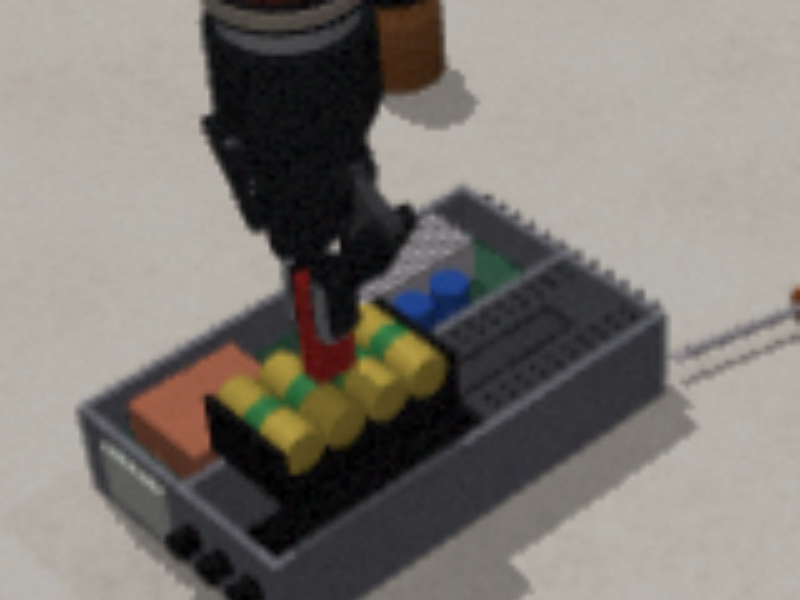

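The pack hangs level over the well, in line with the bay and with gaps at both ends. I lower in steps, first past the rim.

Call:
jog_arm(moves=[[1.5, 8, -1, 0, 0, 0], [0, 8, 0, 0, 0, 0], [0, 6, 0, 0, 0, 0], [0, 6, 0, 0, 0, 0], [0, 6, 0, 0, 0, 0], [0, 0, 0, 0, 0, 0]])

```text
t: 14.25
tool_pos: [0.4616, -0.0565, 0.1119]
tool_rot: [-1.562, -0.183, 0.186]
contact_force: [0.5, -0.1, -2.7]
opening: 0.0134
```

Call:
jog_arm(moves=[[0, 6, 0, 0, 0, 0], [0, 6, 0, 0, 0, 0], [0, 6, 0, 0, 0, 0], [0, 6, 0, 0, 0, 0], [0, 4, 0, 0, 0, 0], [0, 0, 0, 0, 0, 0]])

```text
t: 14.85
tool_pos: [0.4617, -0.0566, 0.0843]
tool_rot: [-1.562, -0.183, 0.186]
contact_force: [0.1, 0.3, -2.5]
opening: 0.0133
```

```bash
python3 go.py 461.5 -56.2 73.8 13.6
```

```text
t 14.85 tcp [461.7 -56.6  84.3] yaw 13.47 f [ 0.1  0.3 -2.5] open 13.3
turn first (tool rotvec) [-0.001 -0.002 -0.002] shift then [-0.2 10.5  0.4] shift in present axes [-0.1 10.5  0.4]
```

Call:
jog_arm(moves=[[0, 3, 0, 0, 0, 0], [0, 3, 0, 0, 0, 0], [0, 2, 0, 0, 0, 0], [0, 1, 0, 0, 0, 0], [0, 0.5, 0, 0, 0, 0], [0, 0, 0, 0, 0, 0]])

```text
t: 15.45
tool_pos: [0.4624, -0.0568, 0.0757]
tool_rot: [-1.563, -0.185, 0.185]
contact_force: [-0.4, 0.1, -1.4]
opening: 0.0132
```

```bash
python3 go.py 590.7 -24.5 73.8 13.6
```

```text
t 15.45 tcp [462.4 -56.8  75.7] yaw 13.47 f [-0.4  0.1 -1.4] open 13.2
turn first (tool rotvec) [ 0.    -0.002  0.   ] shift then [132.3   1.9   1.2] shift in present axes [132.3   1.9   1.5]
```

Call:
jog_arm(moves=[[0, 1, 0, 0, 0, 0], [0, 0, 0, 0, 0, 0], [5, 0, 0.3, 0, -0.002, 0], [8, 0, 0.3, 0, 0, 0], [8, 0, 0.2, 0, 0, 0], [8, 0, 0, 0, 0, 0], [8, 0, 0, 0, 0, 0], [5, 0, 0, 0, 0, 0], [0, 0, 0, 0, 0, 0]])

```text
t: 16.35
tool_pos: [0.5038, -0.046, 0.0748]
tool_rot: [-1.563, -0.187, 0.186]
contact_force: [0.0, -0.0, -2.6]
opening: 0.0132
```

```bash
python3 go.py 590.7 -24.5 73.8 13.6
```

```text
t 16.35 tcp [503.8 -46.   74.8] yaw 13.62 f [ 0.  -0.  -2.6] open 13.2
turn first (tool rotvec) [0. 0. 0.] shift then [89.5  1.   0.4] shift in present axes [89.5  1.   0.4]
```

Call:
jog_arm(moves=[[5, 0.3, 0.2, 0, 0, 0], [8, 0, 0, 0, 0, 0], [8, 0, 0, 0, 0, 0], [8, 0, 0, 0, 0, 0], [8, 0, 0, 0, 0, 0], [8, 0, 0, 0, 0, 0], [8, 0, 0, 0, 0, 0], [8, 0, 0, 0, 0, 0], [8, 0, 0, 0, 0, 0], [5, 0, 0, 0, 0, 0], [0, 0, 0, 0, 0, 0]])

```text
t: 17.45
tool_pos: [0.5756, -0.0284, 0.0745]
tool_rot: [-1.563, -0.187, 0.186]
contact_force: [-0.0, -0.1, -2.7]
opening: 0.013
```

```bash
python3 go.py 590.7 -24.5 73.8 13.6
```

```text
t 17.45 tcp [575.6 -28.4  74.5] yaw 13.61 f [-0.  -0.1 -2.7] open 13.0
turn first (tool rotvec) [0. 0. 0.] shift then [15.6  0.7  0.2] shift in present axes [15.6  0.7  0.2]
```

Free running, with about 15 mm left. I go slowly with force checks.

Call:
jog_arm(moves=[[2, 0, 0, 0, 0, 0], [2, 0, 0, 0, 0, 0], [2, 0, 0, 0, 0, 0], [2, 0, 0, 0, 0, 0], [1, 0, 0, 0, 0, 0], [1, 0, 0, 0, 0, 0], [1, 0, 0, 0, 0, 0], [1, 0, 0, 0, 0, 0]])

```text
t: 18.25
tool_pos: [0.5866, -0.0257, 0.0744]
tool_rot: [-1.563, -0.186, 0.186]
contact_force: [-0.0, -1.1, -2.8]
opening: 0.0129
```

Call:
jog_arm(moves=[[1, 0, 0, 0, 0, 0], [1, 0, 0, 0, 0, 0], [1, 0, 0, 0, 0, 0]])

```text
t: 18.55
tool_pos: [0.5895, -0.025, 0.0744]
tool_rot: [-1.563, -0.186, 0.186]
contact_force: [-0.8, 1.5, -2.9]
opening: 0.0131
```

Call:
jog_arm(moves=[[1, 0, 0, 0, 0, 0], [0.7, 0, 0, 0, 0, 0], [0.3, 0, 0, 0, 0, 0]])

```text
t: 18.85
tool_pos: [0.5915, -0.0245, 0.0744]
tool_rot: [-1.563, -0.186, 0.186]
contact_force: [-0.6, -0.5, -2.1]
opening: 0.0131
```

Call:
jog_arm(moves=[[0.7, 0, 0, 0, 0, 0], [0.7, 0, 0, 0, 0, 0], [0, 0, 0, 0, 0, 0]])

```text
t: 19.15
tool_pos: [0.5925, -0.0243, 0.0744]
tool_rot: [-1.563, -0.185, 0.187]
contact_force: [-2.9, -1.8, -2.2]
opening: 0.0131
```

Call:
jog_arm(moves=[[0.7, 0, 0, 0, 0, 0], [0.7, 0, 0, 0, 0, 0], [0, 0, 0, 0, 0, 0]])

```text
t: 19.45
tool_pos: [0.5927, -0.0243, 0.0743]
tool_rot: [-1.563, -0.183, 0.19]
contact_force: [-8.5, -1.8, 0.8]
opening: 0.0133
```

Contact with the rear wall shows in the force (-8.5 N) at the predicted place (592.7). I set it down and release.

Call:
jog_arm(moves=[[-0.5, 0.6, 0, 0, 0, 0], [0, 0.6, 0, 0, 0, 0], [0, 0, 0, 0, 0, 0]])

```text
t: 19.75
tool_pos: [0.5926, -0.0243, 0.0741]
tool_rot: [-1.563, -0.184, 0.189]
contact_force: [-8.6, -1.1, 5.3]
opening: 0.0133
```

Call:
jog_arm(moves=[[0, 0, 0, 0, 0, 0], [0, 0, 0, 0, 0, 0], [0, 0, 0, 0, 0, 0], [0, 0, 0, 0, 0, 0], [0, 0, 0, 0, 0, 0]], grip=45)

```text
t: 20.25
tool_pos: [0.5938, -0.024, 0.0733]
tool_rot: [-1.563, -0.187, 0.186]
contact_force: [-0.2, -0.1, 0.5]
opening: 0.045
```

Call:
jog_arm(moves=[[0, -10, 0, 0, 0, 0], [0, -30, 0, 0, 0, 0], [0, -40, 0, 0, 0, 0], [-20, -20, 0, 0, 0, 0], [-40, 0, 0, 0, 0, 0], [-40, 0, -30, 0, 0, 0], [-30, 0, -40, 0, 0, 0], [-25, 0, -40, 0, 0, 0], [-25, 0, -40, 0, 0, 0], [-15, 0, -40, 0, 0, 0], [-10, 0, -40, 0, 0, 0], [0, 0, -30, 0, 0, 0]])

```text
t: 21.45
tool_pos: [0.4547, -0.3276, 0.1743]
tool_rot: [-1.564, -0.185, 0.184]
contact_force: [1.1, 0.7, 0.9]
opening: 0.0448
```

```bash
python3 go.py 454.9 -358.1 20.1 13.6
python3 - <<'E'
from h import *
t=shot('top','t5');s=shot('side','s5')
A=np.clip(cv2.resize(t[200:325,210:425],(559,325))*2.0,0,255).astype(np.uint8);B=cv2.resize(s[170:300,190:330],(302,280))
B=cv2.resize(s[170:300,190:330],(240,223))
cv=np.zeros((600,800,3),np.uint8);cv[:325,:559]=A;cv[:223,559:799]=B
C=np.clip(cv2.resize(s[170:280,195:345],(375,275))*1.2,0,255);cv[325:,:375]=C
cv2.imwrite('pics/v5.png',cv[:,:,::-1])
E
```

```text
t 21.45 tcp [ 454.7 -327.6  174.3] yaw 13.45 f [1.1 0.7 0.9] open 44.8
turn first (tool rotvec) [ 0.002 -0.003  0.001] shift then [ -7.  154.2 -29.7] shift in present axes [ -7.  154.3 -29.4]
```

View pics/v5.png

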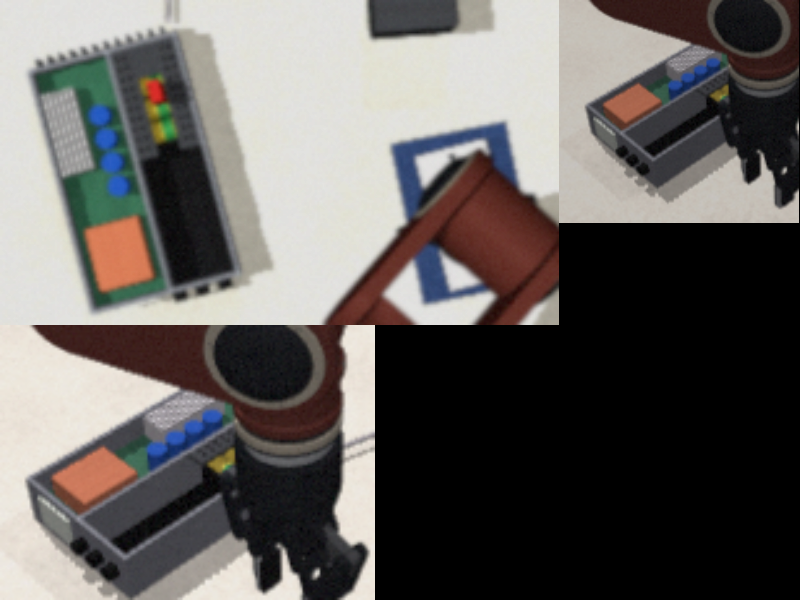

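The pack is under the deck, its handle standing in the slot at crop (155,92), and the well is empty. I check the handle position numerically and go for the cover.

Run:
```python
from h import *
t=cv2.imread('pics/t5.png');h=cv2.cvtColor(t,cv2.COLOR_BGR2HSV)
m=(cv2.inRange(h,(0,170,75),(5,255,255))|cv2.inRange(h,(174,170,75),(180,255,255)));m[:215]=0;m[265:]=0;m[:,:262]=0;m[:,285:]=0
ys,xs=np.nonzero(m);P=plane('top',[(xs.mean(),ys.mean())],.106)[0,:2]*1000;th=np.radians(13.6);Rm=np.array([[np.cos(th),-np.sin(th)],[np.sin(th),np.cos(th)]])
print(len(xs),P,'in amp',Rm.T@(P-[518.5,-42.1]))
```

```text
34 [590.96154834 -27.09594866] in amp [73.95788336 -2.45540885]
```

Call:
jog_arm(moves=[[-4, 20, -20, 0, 0, 0], [-3, 35, -10, 0, -0.003, 0], [0, 40, 0, 0, 0, 0], [0, 30, 0, 0, 0, 0], [0, 15, 0, 0, 0, 0], [0, 9, 0, 0, 0, 0], [0, 4, 0, 0, 0, 0], [0, 0, 0, 0, 0, 0], [0, 0, 0, 0, 0, 0]])

```text
t: 22.45
tool_pos: [0.4567, -0.3565, 0.022]
tool_rot: [-1.565, -0.19, 0.187]
contact_force: [0.1, -0.1, -0.1]
opening: 0.0446
```

```bash
python3 go.py 454.9 -358.1 20.1 13.6
```

```text
t 22.45 tcp [ 456.7 -356.5   22. ] yaw 13.77 f [ 0.1 -0.1 -0.1] open 44.6
turn first (tool rotvec) [0.003 0.003 0.001] shift then [-2.2  1.9 -1.1] shift in present axes [-2.2  1.9 -1.1]
```

Call:
jog_arm(moves=[[-2, 1.5, -1, 0.003, 0.003, 0], [0, 0, 0, 0, 0, 0], [0, 0, 0, 0, 0, 0]])

```text
t: 22.75
tool_pos: [0.4541, -0.3574, 0.0191]
tool_rot: [-1.56, -0.186, 0.186]
contact_force: [0.6, -0.3, 0.9]
opening: 0.045
```

Call:
jog_arm(moves=[[0, 0, 0, 0, 0, 0], [0, 0, 0, 0, 0, 0], [0, 0, 0, 0, 0, 0], [0, 0, 0, 0, 0, 0], [0, 0, 0, 0, 0, 0], [0, 0, 0, 0, 0, 0]], grip=0, grip_force=50)

```text
t: 23.35
tool_pos: [0.4542, -0.3573, 0.019]
tool_rot: [-1.56, -0.186, 0.186]
contact_force: [0.1, -0.5, 1.5]
opening: 0.0172
```

Call:
jog_arm(moves=[[0, -5, 0, 0, 0, 0], [0, -15, 0, 0, 0, 0], [0, -30, 0, 0, 0, 0], [0, -40, 0, 0, 0, 0], [0, -20, 0, 0, 0, 0], [0, 0, 0, 0, 0, 0], [0, 0, 0, 0, 0, 0]])

```text
t: 24.05
tool_pos: [0.454, -0.3573, 0.1288]
tool_rot: [-1.56, -0.186, 0.186]
contact_force: [-0.5, 0.2, -2.4]
opening: 0.0174
```

```bash
python3 go.py 461.8 -55.9 70 13.6
```

```text
t 24.05 tcp [ 454.  -357.3  128.8] yaw 13.59 f [-0.5  0.2 -2.4] open 17.4
turn first (tool rotvec) [-0.003 -0.     0.   ] shift then [ 78.5  58.8 291.1] shift in present axes [ 78.4  59.6 291. ]
```

Call:
jog_arm(moves=[[5, 0, 15, 0, 0, 0], [9, 0, 30, 0, 0, 0], [10, 0, 38, 0, 0, 0], [10, 0, 38, 0, 0, 0], [10, 0, 38, 0, 0, 0], [10, 0, 38, 0, 0, 0], [10, 0, 38, 0, 0, 0], [8, 0, 30, 0, 0, 0], [5, 0, 20, 0, 0, 0], [1, 0, 6, 0, 0, 0], [0, 0, 0, 0, 0, 0], [0, 0, 0, 0, 0, 0]])

```text
t: 25.25
tool_pos: [0.461, -0.0565, 0.1288]
tool_rot: [-1.56, -0.185, 0.187]
contact_force: [0.2, 0.5, -1.8]
opening: 0.0173
```

Call:
jog_arm(moves=[[0, 15, 0, 0, 0, 0], [0, 15, 0, 0, 0, 0], [0, 8, 0, 0, 0, 0], [0, 0, 0, 0, 0, 0], [0, 0, 0, 0, 0, 0]])

```text
t: 25.75
tool_pos: [0.4614, -0.0565, 0.0913]
tool_rot: [-1.56, -0.185, 0.186]
contact_force: [-0.1, -0.7, -1.9]
opening: 0.017
```

```bash
python3 go.py 461.8 -55.9 69 13.6
```

```text
t 25.75 tcp [461.4 -56.5  91.3] yaw 13.55 f [-0.1 -0.7 -1.9] open 17.0
turn first (tool rotvec) [-0.003 -0.001 -0.   ] shift then [ 0.5 22.3  0.5] shift in present axes [ 0.5 22.3  0.4]
```

Call:
jog_arm(moves=[[0.5, 5, 0.5, -0.003, 0, 0], [0, 5, 0, 0, 0, 0], [0, 4, 0, 0, 0, 0], [0, 3, 0, 0, 0, 0], [0, 0, 0, 0, 0, 0]])

```text
t: 26.25
tool_pos: [0.4615, -0.0554, 0.074]
tool_rot: [-1.562, -0.185, 0.187]
contact_force: [-0.3, -0.1, -2.1]
opening: 0.0168
```

Call:
jog_arm(moves=[[0, 2, 0, 0, 0, 0], [0, 1.5, 0, 0, 0, 0], [0, 1, 0, 0, 0, 0], [0, 1, 0, 0, 0, 0], [0, 0, 0, 0, 0, 0]])

```text
t: 26.75
tool_pos: [0.4618, -0.0555, 0.069]
tool_rot: [-1.563, -0.186, 0.186]
contact_force: [-0.4, 0.3, -2.9]
opening: 0.0169
```

```bash
python3 go.py 461.8 -55.9 68 13.6
```

```text
t 26.75 tcp [461.8 -55.5  69. ] yaw 13.59 f [-0.4  0.3 -2.9] open 16.9
turn first (tool rotvec) [-0. -0. -0.] shift then [-0.1  1.  -0.4] shift in present axes [-0.1  1.  -0.4]
```

The block is in freely, with no contact from 74 down to 69, below where it would have met the rim. The last millimetre, then release.

Call:
jog_arm(moves=[[0, 0.7, 0, 0, 0, 0], [0, 0.7, 0, 0, 0, 0], [0, 0, 0, 0, 0, 0]])

```text
t: 27.05
tool_pos: [0.462, -0.0556, 0.068]
tool_rot: [-1.563, -0.186, 0.186]
contact_force: [-0.6, -0.4, 0.3]
opening: 0.0173
```

Call:
jog_arm(moves=[[0, 0, 0, 0, 0, 0], [0, 0, 0, 0, 0, 0], [0, 0, 0, 0, 0, 0], [0, 0, 0, 0, 0, 0], [0, 0, 0, 0, 0, 0]], grip=45)

```text
t: 27.55
tool_pos: [0.4619, -0.0556, 0.0677]
tool_rot: [-1.563, -0.186, 0.186]
contact_force: [-0.5, 0.0, 0.0]
opening: 0.0449
```

Call:
jog_arm(moves=[[0, -10, 0, 0, 0, 0], [0, -30, 0, 0, 0, 0], [0, -40, 0, 0, 0, 0], [0, -40, 0, 0, 0, 0], [0, 0, -40, 0, 0, 0], [-5, 0, -45, 0, 0, 0], [-5, 0, -45, 0, 0, 0], [-5, 0, -45, 0, 0, 0], [-5, 0, -45, 0, 0, 0], [-5, 0, -45, 0, 0, 0], [-5, 0, -45, 0, 0, 0], [0, 0, -20, 0, 0, 0]])

```text
t: 28.75
tool_pos: [0.51, -0.3871, 0.1885]
tool_rot: [-1.565, -0.184, 0.184]
contact_force: [-0.8, 0.8, -0.5]
opening: 0.0452
```

Run:
```python
from h import *
t=shot('top','t6');s=shot('side','s6')
A=np.clip(cv2.resize(t[205:325,215:310],(380,480))*1.6,0,255).astype(np.uint8);B=cv2.resize(s[170:290,200:305],(420,480))
cv2.imwrite('pics/v6.png',np.hstack([A,B])[:,:,::-1])
h=cv2.cvtColor(t,cv2.COLOR_RGB2HSV);g=cv2.cvtColor(t,cv2.COLOR_RGB2GRAY)
th=np.radians(13.6);Rm=np.array([[np.cos(th),-np.sin(th)],[np.sin(th),np.cos(th)]])
m=(g>85).astype(np.uint8);k=np.zeros_like(m);k[254:313,262:300]=m[254:313,262:300]
c=max(cv2.findContours(k,0,1)[0],key=cv2.contourArea);r=cv2.minAreaRect((plane('top',c.reshape(-1,2),.062)[:,:2]*1000).astype(np.float32))
print('cover',r,'amp',Rm.T@(np.array(r[0])-[518.5,-42.1]))
m=(cv2.inRange(h,(0,170,75),(5,255,255))|cv2.inRange(h,(174,170,75),(180,255,255)));m[:215]=0;m[265:]=0;m[:,:262]=0;m[:,285:]=0
ys,xs=np.nonzero(m);P=plane('top',[(xs.mean(),ys.mean())],.106)[0,:2]*1000;print('handle',Rm.T@(P-[518.5,-42.1]),ctrl.get_obs()['t'])
```

```text
cover ((462.4211120605469, -60.25670623779297), (150.7526397705078, 84.7906723022461), 13.644641876220703) amp [-58.7758983   -4.46110215]
handle [73.95788336 -2.45540885] 28.85
```

View pics/v6.png

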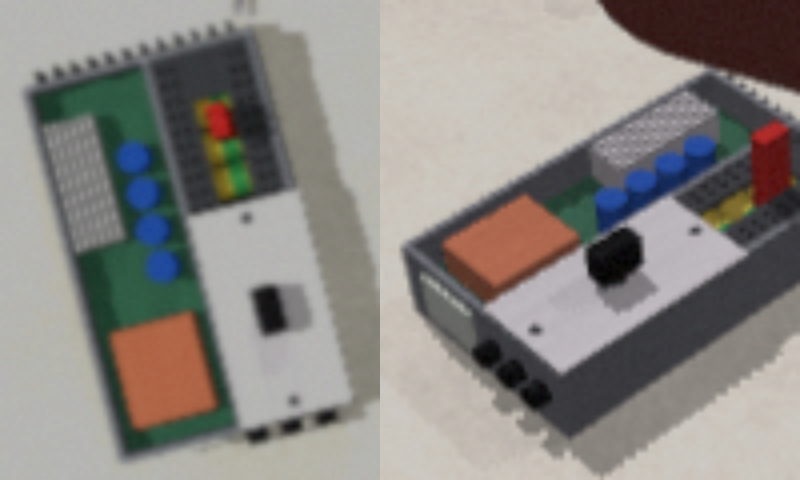

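The picture shows the cover flat over the well exactly as at the start, and the handle upright in the slot. The 84.8 mm width in the rectangle fit is over the true 80 mm, probably because bright bench pixels merged in, so its y of -4.5 mm is biased. The release position and picture both say it is centred.

```bash
python3 -c "
from h import *
print(ctrl.finish_job())"
```

```text
the job is handed in; nothing more can be done
None
```

I carried out the whole job and handed it in at about 29 s of the 72 s allowed; the hand-in returned no verdict.

- **Cover off:** I lifted the cover by its knob and laid it flat on the small blue mat, which I chose by its measured 175 x 125 mm. I released it there.
- **Pack in:** I lowered the pack into the well by its red handle and slid it under the deck. It met the rear wall at about 8.5 N, at the predicted place, and I then released it.
- **Cover back:** I put the cover back over the well and released it.

**Last checks:**
- **Pack:** the handle stood at amplifier x of about 74 mm and y of about -2.5 mm, and did not move while the cover was put back.
- **Cover:** the block went in with no contact force, and the tool height at release matched a seated cover. The final picture shows it flat over the well, at about -59 mm along the bay and 13.6° in direction, in line with the bay.
- **Disagreement:** the last colour-mask fit put the cover at y -4.5 mm and 85 mm wide, where it should be 80. I put this down to bright bench pixels in the mask. The tool position at release gave it centred to within about 1 mm.
- **Not measured:** I did not measure the positions of the screwdriver, meter and jar at the end. The arm never came near them.

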